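Probe the leak alarm's pad with the docked tester wand

ROBOT

A 6-joint arm with a two-finger parallel gripper is mounted at the origin on the work surface. World frame = base frame: x ahead of the robot, y to its left, z up, the work surface at z = 0. Lengths are in m, angles in rad, forces in N, time in s.
With the tool pointing down it reaches from about 0.35 to 0.85 m from the base axis. Payload 8.1 kg.
Tool frame: the origin (TCP) lies midway between the tips of the shut fingers; the grasp point (between the pads) lies 19 mm behind it; z points along the fingers, y is the direction in which the jaws open and shut (so a half turn about z gives the same grasp; the last joint's range is limited). The gripper opens to 93 mm and grips with 3 to 60 N. Pads are 15 mm wide; open, the fingers measure 128 mm over their backs; the gripper's body (75 mm by 188 mm) begins 65 mm behind the grasp point.
Start: joints at [1.242, 0.13, 1.488, -0, 1.523, -0.085], TCP at [0.145, 0.582, 0.219] pointing down, gripper open.
Joint ranges: [-2.96, 2.96], [-0.89, 2.26], [0.02, 2.5], [-1.34, 4.48], [0, 2.73], [-2.66, 2.66]. Speed limits (rad/s): [2.39, 2.39, 2.79, 3.14, 3.14, 3.14].

INTERFACE

Orientations are given as a rotation vector (axis times angle).
In Python, from plant import robot gives the robot as it stands.
- The arm moves only by the tool arm_command, never from a script. Its argument "deltas" is a list that holds one entry, the list of rows, each a list of 6 numbers: the shift along the tool's x, y, z in m, then the turn, a rotation vector about the tool's x, y, z in rad. In form: [[[dx, dy, dz, rx, ry, rz], ...]]. A call has exactly 8 rows; each row is the pose to reach, as a shift and turn from the pose commanded when the call began, along the tool's axes at that moment; what a row does not reach only later rows make up. A row lasts 1/12 s, in which the tool goes at most 41.7 mm and 7.16 degrees, less where a joint would pass 70% of its speed; a pose out of reach is approached as far as the arm can. A call with a gripper value outside its range is refused whole. "fingers" is the closure, from -1 (fully open) to 1 (shut), set as the call begins (left out, the last holds). The fingers move at their own pace and stop on an object; "squeeze" is the grip in N (left out, the last holds). Time passes only in rows, so rows that repeat a pose let the fingers close, or fill a call up. It gives the time, the measured TCP pose, the force and the opening at its end, in the units of the state.
- robot.read_state(): the state, without advancing time (a new reading comes with each control period).
- robot.read_camera(name): name is "scene" or "top" or "wrist"; returns (picture, depth): 420x560x3 uint8, blue, green, red; 420x560 float32, m along the optical axis (not along the pixel's ray), 0 where there is no reading.
- robot.calibration(name): a dict with "K" (3x3 intrinsics, pixels), "distortion" ([k1, k2, p1, p2, k3] as OpenCV has them; the pictures are not rectified), "R" (3x3) and "t" (3): a world point X has camera coordinates R X + t; the wrist camera has in their place "tool_from_camera" (4x4, takes a point from camera to tool coordinates, whose origin is the TCP and whose axes are the flange's). Camera axes: x right, y down, z forward; pixel columns grow to the right and rows downward; lengths in m; the calibration is good to about 2 mm. A picture is of the moment at which its call begins: read the wrist's pose just before it. calibration takes no time and is no camera call.
- robot.close_job(): hands the job in, once; it reports no verdict.
Trained networks look in the newest picture that a camera, given by its name, has taken for a name from the list of things; names that differ only in an ending like _2 or _b are one class to them, and where a whole thing is asked for, a point or a joint stands for the part that bears it (a point fixed in the world has none). Each returns a list of dicts, best first, with "p" (0 to 1); they miss things now and then, are a little off and sometimes report something else, mostly with a low value. They report only what shows in the picture. A call takes as long as a camera call. They do not tell look-alikes from the thing itself.
- robot.silhouettes(camera, target): "mask" (420x560 bool, what is visible of it) and "box" ([left, top, width, height] in pixels, round what is visible of it).
The state is a dict: "t": time; "q": joint angles; "dq": joint speeds; "joint_torque": joint torques, N m; "tool_pos": TCP position; "orientation": TCP orientation; "force": force on the tool from outside, world axes, zero at the start; "wrist_torque": the same for the moment, N m; "opening": finger opening in m.
Only numpy, scipy, OpenCV 4.12 (cv2) and the standard library are available. Lean on these libraries where they do the work, as an engineer would, in place of code of your own. Each camera call takes 0.05 s, during which the arm holds its last target. There are 200 camera calls.

TASK

Test the leak alarm under the sink: pull the tester wand straight up out of its charging dock, past the spring catch, then put its metal nose on the middle of the round sprung pad on the alarm's sloping face, with the wand square to that face, and gently push the pad about halfway in. Finish while holding: keep the wand gripped with the nose pressing the pad steadily, and let nothing but the wand touch the alarm. Leave the other things on the tray where they are.

Things in the scene. Friction and masses are not known exactly. Their poses are not given: they have to be found in the camera images.
- wand: Tester wand, 90 g, 145 mm long, upright in the dock, nose down. Origin at the nose's end, z from nose to grip. z 0-12 mm: round-ended steel nose, 12 mm diameter; 12-24: black square plug 16 mm; 24-45: black square neck 12 mm; 45-145: white rectangular grip, 22 mm (x) by 28 mm (y), black band near its end. Docked, the grip stands free on the dock's top, sides parallel to the dock's.
- dock: Fixed charging dock, grey block 64 (x) x 72 (y) x 55 mm high on a 90 mm square foot on the tray floor (z = 3 mm). Origin under its centre, z up. A 17.5 mm square socket in its top holds the plug; docked, the nose is 10 mm above the origin. Sprung catches at +y and -y hold the plug: 8 to 13 N straight up over the first 5 mm frees it; nose out after 45 mm of lift.
- alarm: Fixed leak alarm, white box 104 mm along its slope, 86 mm wide, on a grey 118 x 94 mm foot on the tray floor. Origin under its centre, z up. Its flat top face slopes 20 degrees, looking up and to its -x (outward normal (-0.342, 0, 0.940) in its frame); face centre 60 mm above the origin. Three black slots at the low end, a small black window at the high end.
- pad_mark (a point): The centre of the top of the round pad: a black rubber disc, 32 mm in diameter, standing 14 mm proud of the centre of the alarm's sloping face, with a flat pale dot 10 mm in diameter in its middle. z points straight out of the face (20 degrees off vertical), x up the slope, y level. It moves with the pad.
- pad (a joint): How far the pad is pushed in, along the face's normal, in m: 0 as it stands out, 0.010 fully in on its stop; halfway is 0.005. Spring: 0.9 N to start moving, plus 0.45 N per mm (about 3 N halfway, 5.4 N fully in).
- jar: Bystander: closed glass jar, 68 mm diameter, 88 mm high, loose. Origin under its centre.
- bottle: Bystander: blue bottle with a white twist cap, 68 mm diameter, 190 mm high, loose. Origin under its centre.
- scoop: Bystander: orange plastic scoop, a 75 x 60 x 35 mm pan with a 58 mm handle to its -x, loose. Origin under the pan's centre.
- wrench: Bystander: steel wrench 160 mm long, lying along its x, loose.
- tape: Bystander: white plastic reel 56 mm diameter, 16 mm high, lying flat, loose. Origin under its centre.
- toolbox: Bystander: grey toolbox 370 x 170 mm, 175 mm high with its handle, with two steel clip latches on the side that faces -y, 3 kg. Origin under its centre.
Things that resemble listed ones, but are neither listed nor needed, are in the scene too. Of the things shaped like the wand, the white one is meant.

How it is judged:
By the outcome, as a careful person would: the job done as asked, in the order asked, and still so for the second after the job is handed in, while the arm keeps its last pose, push and grip.
It also fails if it takes over 42 s, if anything falls off the work surface, if the arm or the gripper's body presses on something with over 40 N, if the wrist force passes 120 N, or if a joint passes its speed limit or range.

## Working session

There is one attempt and no reset: what is moved stays moved. The work goes in short steps, Python scripts to look and compute and a tool call to move; the robot and the scene stay as the last step left them, time stands still between calls to the robot, and variables do not carry over. Pictures are saved under pics/ and viewed, about 8 in all and at most 12, crops included, and the job is handed in when it is done.

Besides the shell and the picture viewer there is one more tool, called after "Call:" as name(argument=value, ...), one argument or row to a line, values as JSON. arm_command: Moves the arm, as the interface text tells. Its arguments: {"type":"object","properties":{"deltas":{"type":"array","items":{"type":"array","items":{"type":"array","items":{"type":"number"}}}},"fingers":{"type":"number"},"squeeze":{"type":"number"}},"required":["deltas"]}

```bash
ls; mkdir -p pics; python3 - <<'E'
from plant import robot
import cv2,numpy as np
s=robot.read_state();print({k:np.round(v,3).tolist() for k,v in s.items()})
ims=[]
for c in ("scene","top"):
    im,d=robot.read_camera(c);cv2.imwrite(f"pics/{c}.png",im);ims.append(im);np.save(f"{c}_d.npy",d)
    for n in ("wand","dock","alarm","pad_mark"):
        for r in robot.silhouettes(c,n): print(c,n,round(r["p"],2),r["box"])
cv2.imwrite("pics/a.png",cv2.resize(np.vstack(ims),(800,1200))[:,:])
k=robot.calibration("wrist");print(np.round(k["tool_from_camera"],3))
E
```

```text
pics
{'t': 0.0, 'q': [1.242, 0.131, 1.489, -0.0, 1.523, -0.085], 'dq': [-0.0, 0.001, 0.001, 0.001, -0.001, -0.001], 'joint_torque': [0.001, -55.982, -49.177, 0.077, 0.035, -0.0], 'tool_pos': [0.145, 0.582, 0.218], 'orientation': [-0.382, -3.118, 0.003], 'force': [0.135, 0.131, 0.159], 'wrist_torque': [0.012, 0.053, 0.022], 'opening': 0.093}
scene wand 0.89 [186.6, 195.9, 15.3, 28.3]
scene wand 0.72 [210.0, 216.2, 13.9, 35.0]
scene wand 0.57 [143.9, 197.3, 12.2, 32.2]
scene wand 0.27 [181.8, 205.3, 32.5, 40.2]
scene dock 0.76 [180.8, 204.1, 32.5, 42.1]
scene dock 0.34 [371.5, 123.3, 115.2, 110.1]
scene alarm 0.89 [328.0, 173.0, 28.7, 30.3]
scene pad_mark 0.43 [341.6, 172.4, 6.4, 10.0]
top wand 0.71 [342.6, 182.5, 15.1, 11.8]
top wand 0.57 [356.5, 219.2, 15.2, 10.8]
top wand 0.5 [395.9, 236.8, 23.0, 12.1]
top dock 0.8 [340.0, 211.7, 35.8, 32.1]
top alarm 0.94 [174.9, 198.8, 47.6, 47.4]
top alarm 0.58 [173.1, 135.4, 54.4, 10.5]
top pad_mark 0.62 [421.1, 183.0, 48.6, 25.8]
top pad_mark 0.47 [186.2, 214.6, 13.8, 13.7]
[[ 0.001 -0.953 -0.302  0.085]
 [ 1.     0.001  0.     0.   ]
 [ 0.    -0.302  0.953 -0.165]
 [ 0.     0.     0.     1.   ]]
```

View pics/scene.png

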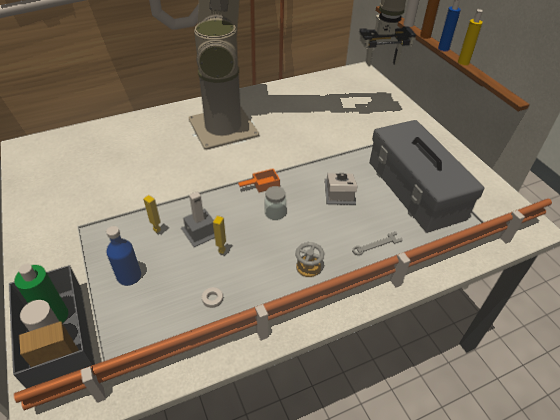

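View pics/top.png

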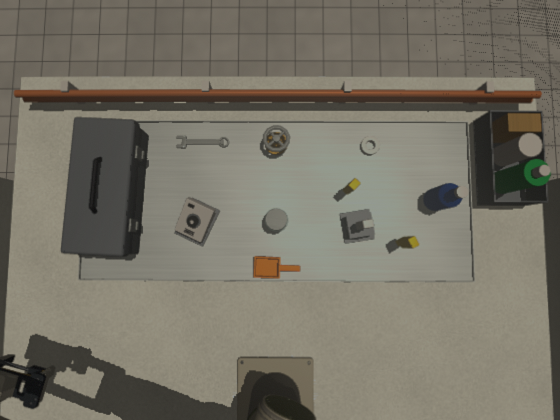

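The white wand stands in the grey dock (scene (197,205), top (366,224)). The two look-alikes are yellow and loose-standing, at scene (152,212) and (219,232). The alarm is at scene (341,187), top (197,220). I'll deproject these and confirm with a crop.

```bash
cat > h.py <<'E'
from plant import robot
import cv2,numpy as np
from scipy.spatial.transform import Rotation as Ro
def cloud(c,im,d,s=None):
    k=robot.calibration(c);v,u=np.mgrid[0:420,0:560]
    p=cv2.undistortPoints(np.stack([u,v],-1).reshape(-1,1,2).astype(np.float64),np.array(k["K"]),np.array(k["distortion"])).reshape(420,560,2)
    P=np.dstack([p*d[...,None],d])
    if c=="wrist":
        T=np.array(k["tool_from_camera"]);P=P@T[:3,:3].T+T[:3,3]
        W=P@Ro.from_rotvec(s["orientation"]).as_matrix().T+s["tool_pos"]
    else: W=(P-np.array(k["t"]))@np.array(k["R"])
    W[d==0]=np.nan
    return W
def rect(W,m):
    q=W[m][:,:2].astype(np.float32)
    (c,s,a)=cv2.minAreaRect(q*1000);return len(q),np.round(c,1),np.round(s,1),round(a,1)
E
python3 - <<'E'
from h import *
im=cv2.imread("pics/top.png");W=cloud("top",im,np.load("top_d.npy"))
z=W[...,2]
def box(l,t,w,h):
    m=np.zeros((420,560),bool);m[t:t+h,l:l+w]=1;return m
b=box(335,205,48,45)
print("wandtop",rect(W,b&(z>.145)&(z<.17)),np.nanmedian(z[b&(z>.14)]))
print("docktop",rect(W,b&(z>.05)&(z<.066))); print("foot",rect(W,b&(z>.005)&(z<.066)))
b=box(170,192,55,56);print("alarm all",rect(W,b&(z>.008)&(z<.12)))
m=b&(z>.035)&(z<.12);Q=W[m]
for th in (.02,.006,.003):
    c=Q.mean(0);n=np.linalg.svd(Q-c)[2][2];n*=np.sign(n[2]);r=(W-c)@n;Q=W[b&(abs(r)<th)&(z>.035)]
print("face",c,n,np.degrees(np.arccos(n[2])),np.degrees(np.arctan2(-n[1],-n[0])))
pm=b&(r>.009)&(r<.02);print("pad",pm.sum(),W[pm].mean(0),r[pm].mean(),np.argwhere(pm).mean(0))
for n,px in dict(yel1=(353,184),yel2=(411,242),bottle=(441,197),jar=(276,219)).items():
    l=W[px[1]-8:px[1]+9,px[0]-12:px[0]+13].reshape(-1,3);i=np.nanargmax(l[:,2]);print(n,l[i].round(3))
s=cv2.imread("pics/scene.png")
cv2.imwrite("pics/c1.png",np.hstack([cv2.resize(im[165:255,330:420],(400,400),interpolation=3),cv2.resize(s[180:260,140:220+0],(400,400),interpolation=3)]))
E
```

```text
wandtop (98, array([ 488.6, -239.7]), array([22.2, 28.5]), 9.9) 0.15748349178143414
docktop (444, array([ 488.9, -239.9]), array([64. , 73.5]), 9.5)
foot (1001, array([ 486. , -245.5]), array([129.9, 141.6]), 0.2)
alarm all (1365, array([504.7, 228.1]), array([160.2, 152.4]), 0.3)
face [0.50199432 0.22996004 0.06403172] [-0.30787497  0.13921313  0.94118686] 19.7481610270413 -24.33125802008719
pad 99 [0.49615194 0.23376563 0.07598542] 0.013579177608327048 [221.43434343 191.88888889]
yel1 [ 0.592 -0.195  0.152]
yel2 [ 0.454 -0.359  0.153]
bottle [ 0.57  -0.457  0.171]
jar [ 0.514 -0.001  0.097]
```

View pics/c1.png

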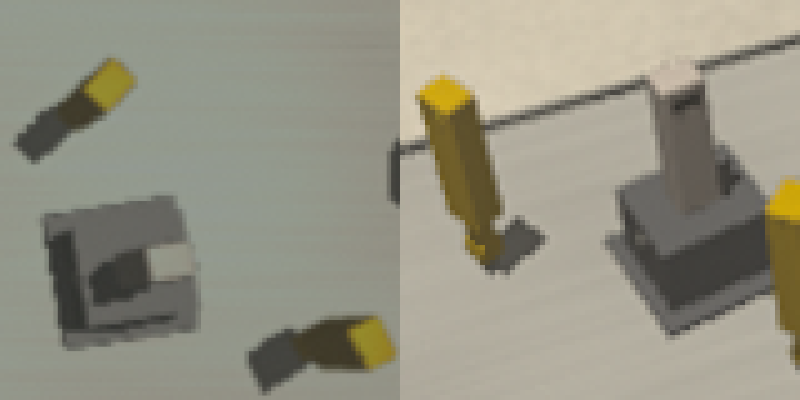

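Confirmed: the white one in the dock is the wand, with its grip top at world (0.489, -0.240, 0.158), 22×28 mm, yaw about 9.7°. The heights and sizes match the description. Next I compute the moves.

```bash
cat >> h.py <<'E'
def down(yaw,n=(0,0,1)):
    "tool R with z=-n, y axis closest to world yaw (deg)"
    z=-np.array(n)/np.linalg.norm(n);y=np.array([np.cos(np.radians(yaw)),np.sin(np.radians(yaw)),0]);y-=z*(y@z);y/=np.linalg.norm(y)
    return np.c_[np.cross(y,z),y,z]
def delta(p0,R0,p1,R1):
    return np.round(np.r_[R0.T@(np.array(p1)-p0),Ro.from_matrix(R0.T@R1).as_rotvec()],4).tolist()
E
python3 - <<'E'
from h import *
s=robot.read_state();p=s["tool_pos"];R=Ro.from_rotvec(s["orientation"]).as_matrix()
a=([.45,.30,.28],down(43));b=([.489,-.24,.22],down(9.7))
print(delta(p,R,*a));print(delta(*a,*b))
E
```

```text
[-0.3643, -0.2003, -0.0614, 0.0, 0.0, 0.5765]
[-0.4215, -0.3398, 0.06, 0.0, 0.0, 0.5812]
```

Call:
arm_command(
  deltas=[
    [[-0.364, -0.2, -0.061, 0, 0, 0.576], [-0.364, -0.2, -0.061, 0, 0, 0.576], [-0.364, -0.2, -0.061, 0, 0, 0.576], [-0.364, -0.2, -0.061, 0, 0, 0.576], [-0.364, -0.2, -0.061, 0, 0, 0.576], [-0.364, -0.2, -0.061, 0, 0, 0.576], [-0.364, -0.2, -0.061, 0, 0, 0.576], [-0.364, -0.2, -0.061, 0, 0, 0.576]],
  ],
  fingers=-1,
)

```text
t: 1.17
tool_pos: [0.3881, 0.3568, 0.2677]
orientation: [1.252, 2.881, 0.001]
force: [0.4, 0.6, 0.6]
opening: 0.0932
```

```bash
python3 - <<'E'
from h import *
s=robot.read_state();p=s["tool_pos"];R=Ro.from_rotvec(s["orientation"]).as_matrix()
print(s["t"],p);print(delta(p,R,[.489,-.24,.22],down(9.7)))
E
```

```text
1.1667 [0.38812571 0.35679892 0.26770027]
[-0.5051, -0.3336, 0.0475, 0.0008, -0.0001, 0.5818]
```

Call:
arm_command(
  deltas=[
    [[-0.505, -0.334, 0.047, 0, 0, 0.582], [-0.505, -0.334, 0.047, 0, 0, 0.582], [-0.505, -0.334, 0.047, 0, 0, 0.582], [-0.505, -0.334, 0.047, 0, 0, 0.582], [-0.505, -0.334, 0.047, 0, 0, 0.582], [-0.505, -0.334, 0.047, 0, 0, 0.582], [-0.505, -0.334, 0.047, 0, 0, 0.582], [-0.505, -0.334, 0.047, 0, 0, 0.582]],
  ],
)

```text
t: 1.83
tool_pos: [0.442, 0.0287, 0.2415]
orientation: [2.025, 2.4, 0.001]
force: [0.7, 0.8, 0.4]
opening: 0.0929
```

```bash
python3 - <<'E'
from h import *
s=robot.read_state();p=s["tool_pos"];R=Ro.from_rotvec(s["orientation"]).as_matrix()
print(s["t"],p);print(delta(p,R,[.489,-.24,.22],down(9.7)))
E
```

```text
1.8333 [0.44203309 0.02869139 0.24152212]
[-0.2728, 0.0011, 0.0216, 0.0011, 0.0002, -0.0002]
```

Call:
arm_command(
  deltas=[
    [[-0.273, 0.001, 0.021, 0, 0, 0], [-0.273, 0.001, 0.021, 0, 0, 0], [-0.273, 0.001, 0.021, 0, 0, 0], [-0.273, 0.001, 0.021, 0, 0, 0], [-0.273, 0.001, 0.021, 0, 0, 0], [-0.273, 0.001, 0.021, 0, 0, 0], [-0.273, 0.001, 0.021, 0, 0, 0], [-0.273, 0.001, 0.021, 0, 0, 0]],
  ],
)

```text
t: 2.5
tool_pos: [0.4885, -0.2428, 0.2194]
orientation: [-2.031, -2.397, 0.002]
force: [0.5, 0.7, -0.6]
opening: 0.0926
```

```bash
python3 - <<'E'
from h import *
s=robot.read_state();im,d=robot.read_camera("wrist");cv2.imwrite("pics/w1.png",im)
s=robot.read_state();p=s["tool_pos"];R=Ro.from_rotvec(s["orientation"]).as_matrix()
W=cloud("wrist",im,d,s);z=W[...,2];near=np.hypot(W[...,0]-.489,W[...,1]+.24)<.06
print("wandtop",rect(W,near&(z>.15)&(z<.166)),np.nanmedian(z[near&(z>.15)&(z<.166)]))
m=near&(z>.052)&(z<.062);print("dock",rect(W,m),np.nanmedian(z[m]))
print(s["t"],p,s["force"]);print(delta(p,R,[.489,-.24,.099],down(9.7)))
E
```

```text
wandtop (1390, array([ 487.7, -235.5]), array([21.8, 27.5]), 9.0) 0.15687448438788615
dock (3842, array([ 487.2, -236.1]), array([63.3, 71.4]), 9.5) 0.05735070086709834
2.55 [ 0.48854085 -0.24050411  0.21959719] [-0.33348441  0.48133139  0.40689829]
[0.0004, 0.0006, 0.1206, -0.0009, -0.0005, -0.0039]
```

View pics/w1.png

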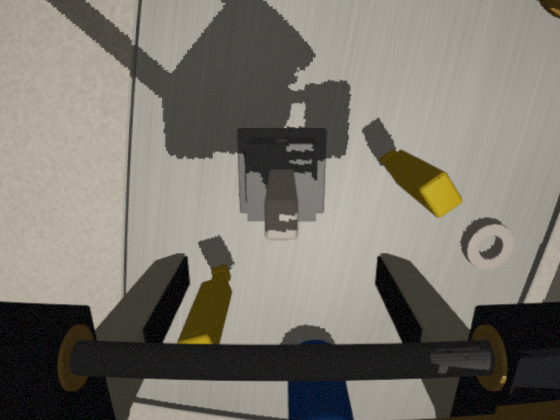

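The wrist view shows the white wand upright in the dock at (282,205) with the open fingers either side. Yellow look-alikes are at (205,310) and (425,180), clear of the fingers. The arm was still settling, so I re-measure at rest.

```bash
python3 - <<'E'
from h import *
for i in range(2):
    s=robot.read_state();im,d=robot.read_camera("wrist")
    W=cloud("wrist",im,d,s);z=W[...,2];near=np.hypot(W[...,0]-.489,W[...,1]+.24)<.06
    print("wandtop",rect(W,near&(z>.15)&(z<.166)));m=near&(z>.052)&(z<.062);print("dock",rect(W,m),s["tool_pos"])
s=robot.read_state();p=s["tool_pos"];R=Ro.from_rotvec(s["orientation"]).as_matrix()
print(s["t"],p,s["force"]);print(delta(p,R,[.4885,-.2393,.099],down(9.6)))
E
```

```text
wandtop (1367, array([ 487.4, -237.9]), array([22. , 27.1]), 9.8)
dock (3867, array([ 487.3, -238.9]), array([63.4, 71.9]), 9.5) [ 0.48854085 -0.24050411  0.21959719]
wandtop (1344, array([ 487.6, -238.1]), array([21.5, 27.6]), 8.4)
dock (3849, array([ 487.6, -238.7]), array([63.8, 71.6]), 9.5) [ 0.48867691 -0.23900113  0.21986717]
2.65 [ 0.48883234 -0.23807955  0.22014351] [0.16454292 0.26763512 0.81636468]
[-0.0012, -0.0005, 0.1211, -0.0003, -0.0007, 0.0007]
```

Call:
arm_command(
  deltas=[
    [[0, -0.0005, 0.03, 0, 0, 0], [0, -0.0005, 0.06, 0, 0, 0], [0, -0.0005, 0.09, 0, 0, 0], [0, -0.0005, 0.11, 0, 0, 0], [0, -0.0005, 0.121, 0, 0, 0], [0, -0.0005, 0.121, 0, 0, 0], [0, -0.0005, 0.121, 0, 0, 0], [0, -0.0005, 0.121, 0, 0, 0]],
  ],
)

```text
t: 3.32
tool_pos: [0.4898, -0.2386, 0.1014]
orientation: [2.023, 2.4, 0.001]
force: [-0.8, -0.7, 0.6]
opening: 0.0927
```

Call:
arm_command(
  deltas=[
    [[0, 0, 0, 0, 0, 0], [0, 0, 0, 0, 0, 0], [0, 0, 0, 0, 0, 0], [0, 0, 0, 0, 0, 0], [0, 0, 0, 0, 0, 0], [0, 0, 0, 0, 0, 0], [0, 0, 0, 0, 0, 0], [0, 0, 0, 0, 0, 0]],
  ],
  fingers=1,
  squeeze=45,
)

```text
t: 3.98
tool_pos: [0.4884, -0.2384, 0.0992]
orientation: [-2.026, -2.401, 0.0]
force: [-0.1, 0.5, -1.4]
opening: 0.0442
```

Call:
arm_command(
  deltas=[
    [[0, 0, 0, 0, 0, 0], [0, 0, 0, 0, 0, 0], [0, 0, 0, 0, 0, 0], [0, 0, 0, 0, 0, 0], [0, 0, 0, 0, 0, 0], [0, 0, 0, 0, 0, 0], [0, 0, 0, 0, 0, 0], [0, 0, 0, 0, 0, 0]],
  ],
)

```text
t: 4.65
tool_pos: [0.488, -0.2384, 0.0992]
orientation: [-2.026, -2.4, 0.001]
force: [-4.8, -0.4, 1.8]
opening: 0.0218
```

Call:
arm_command(
  deltas=[
    [[0, -0.0004, 0, 0, 0, 0], [0, -0.0004, 0, 0, 0, 0], [0, -0.0004, -0.001, 0, 0, 0], [0, -0.0004, -0.002, 0, 0, 0], [0, -0.0004, -0.003, 0, 0, 0], [0, -0.0004, -0.004, 0, 0, 0], [0, -0.0004, -0.005, 0, 0, 0], [0, -0.0004, -0.006, 0, 0, 0]],
  ],
)

```text
t: 5.32
tool_pos: [0.4878, -0.238, 0.1048]
orientation: [-2.025, -2.4, -0.0]
force: [-1.7, -1.7, -7.6]
opening: 0.0222
```

Call:
arm_command(
  deltas=[
    [[0, 0, -0.002, 0, 0, 0], [0, 0, -0.004, 0, 0, 0], [0, 0, -0.006, 0, 0, 0], [0, 0, -0.008, 0, 0, 0], [0, 0, -0.01, 0, 0, 0], [0, 0, -0.012, 0, 0, 0], [0, 0, -0.014, 0, 0, 0], [0, 0, -0.016, 0, 0, 0]],
  ],
)

```text
t: 5.98
tool_pos: [0.488, -0.2386, 0.1219]
orientation: [2.026, 2.401, -0.001]
force: [-4.7, 0.5, -4.3]
opening: 0.0215
```

Call:
arm_command(
  deltas=[
    [[0, 0, -0.006, 0, 0, 0], [0, 0, -0.014, 0, 0, 0], [0, 0, -0.024, 0, 0, 0], [0, 0, -0.036, 0, 0, 0], [0, 0, -0.06, 0, 0, 0], [0, 0, -0.09, 0, 0, 0], [0, 0, -0.12, 0, 0, 0], [0, 0, -0.14, 0, 0, 0]],
  ],
)

```text
t: 6.65
tool_pos: [0.4896, -0.239, 0.2668]
orientation: [2.022, 2.396, 0.002]
force: [0.6, -0.7, -0.2]
opening: 0.0219
```

Call:
arm_command(
  deltas=[
    [[0, 0, 0, 0, 0, 0], [0, 0, 0, 0, 0, 0], [0, 0, 0, 0, 0, 0], [0, 0, 0, 0, 0, 0], [0, 0, 0, 0, 0, 0], [0, 0, 0, 0, 0, 0], [0, 0, 0, 0, 0, 0], [0, 0, 0, 0, 0, 0]],
  ],
)

```text
t: 7.32
tool_pos: [0.4879, -0.2383, 0.2607]
orientation: [-2.025, -2.4, 0.0]
force: [-0.1, -0.9, -0.9]
opening: 0.0218
```

```bash
python3 - <<'E'
from h import *
s=robot.read_state();im,d=robot.read_camera("wrist");si,sd=robot.read_camera("scene")
np.savez("w2.npz",im=im,d=d,p=s["tool_pos"],o=s["orientation"])
m=(d>0)&(d<.32);k=robot.calibration("wrist")
cv2.imwrite("pics/c2.png",np.hstack([cv2.resize(im[150:420,100:460],(400,300)),cv2.resize(si[130:250,130:290],(400,300),interpolation=3)]))
# wand in tool frame
W=cloud("wrist",im,d,s);R=Ro.from_rotvec(s["orientation"]).as_matrix();T=(W-s["tool_pos"])@R
q=(abs(T[...,0])<.04)&(abs(T[...,1])<.0125)&(T[...,2]>-.02)&(T[...,2]<.11)
print(s["t"],s["tool_pos"],s["force"],q.sum())
for a in np.arange(-.02,.11,.01):
    b=T[q&(T[...,2]>=a)&(T[...,2]<a+.01)]
    if len(b)>5: print(round(a,3),len(b),np.round([b[:,0].min(),np.median(b[:,0]),b[:,0].max(),b[:,1].min(),b[:,1].max()],4))
print("nose end",np.nanmax(T[q][:,2]))
E
```

```text
7.3167 [ 0.48792548 -0.23832021  0.2607316 ] [-0.13182993 -0.92042007 -0.86062394] 2300
-0.02 519 [ 0.0072  0.0135  0.0144 -0.0125  0.0125]
-0.01 443 [ 0.0075  0.0136  0.0144 -0.0124  0.0124]
0.0 349 [ 0.0079  0.0137  0.0144 -0.0122  0.0121]
0.01 299 [ 0.011   0.0138  0.0145 -0.0104  0.0115]
0.02 251 [ 0.0107  0.0138  0.0145 -0.0104  0.0115]
0.03 193 [ 0.011   0.0138  0.0143 -0.0104  0.0114]
0.06 178 [ 0.0053  0.0077  0.0086 -0.0074  0.0083]
0.07 67 [ 0.0075  0.008   0.0085 -0.0071  0.0085]
nose end 0.07670357894868657
```

View pics/c2.png

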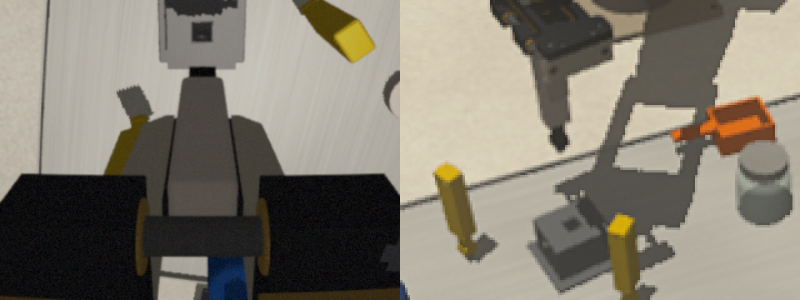

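The wand is out of the dock and held square in the jaws (wand nose-down at c2 right (560,140), dock empty, yellow ones untouched). In the tool frame its axis is within 0.5 mm of the TCP axis. The nose end is expected at about 86 mm beyond the TCP.

```bash
cat >> h.py <<'E'
def nrm(yaw): a=np.radians(yaw);t=np.radians(20);return np.array([-np.sin(t)*np.cos(a),-np.sin(t)*np.sin(a),np.cos(t)])
E
python3 - <<'E'
from h import *
s=robot.read_state();p=s["tool_pos"];R=Ro.from_rotvec(s["orientation"]).as_matrix()
n=nrm(-24.3);P=np.array([.4962,.2338,.076])
for yaw in (-24.3,20,65.7): print(yaw,P+n*.136,delta(p,R,P+n*.136,down(yaw,n)))
E
```

```text
-24.3 [0.45380631 0.25294148 0.2037982 ] [0.4901, 0.0489, 0.0574, -0.3391, -0.1036, 0.587]
20 [0.45380631 0.25294148 0.2037982 ] [0.4901, 0.0489, 0.0574, -0.268, -0.2252, -0.209]
65.7 [0.45380631 0.25294148 0.2037982 ] [0.4901, 0.0489, 0.0574, -0.1707, -0.321, -0.9674]
```

Call:
arm_command(
  deltas=[
    [[0.04, 0.004, 0, 0, 0, 0], [0.08, 0.008, 0, 0, 0, 0], [0.12, 0.012, 0, 0, 0, 0], [0.16, 0.016, 0, 0, 0, 0], [0.2, 0.02, 0, -0.06, -0.05, -0.05], [0.24, 0.024, 0, -0.12, -0.1, -0.1], [0.28, 0.028, 0, -0.18, -0.15, -0.14], [0.32, 0.032, 0, -0.24, -0.2, -0.19]],
  ],
)

```text
t: 8.08
tool_pos: [0.4657, 0.084, 0.2621]
orientation: [1.608, 2.327, 0.083]
force: [1.2, -0.0, -2.5]
opening: 0.0218
```

```bash
python3 - <<'E'
from h import *
s=robot.read_state();p=s["tool_pos"];R=Ro.from_rotvec(s["orientation"]).as_matrix()
n=nrm(-24.3);P=np.array([.4962,.2338,.076]);print(s["t"],p,s["q"])
print(delta(p,R,P+n*.136,down(20,n)))
E
```

```text
8.0833 [0.46573359 0.08404193 0.26210308] [ 0.21875539 -0.50296508  2.00013478 -0.19028113  1.39041519 -0.13241247]
[0.1722, 0.0385, 0.0305, -0.0219, -0.0236, -0.0189]
```

Call:
arm_command(
  deltas=[
    [[0.04, 0.009, 0.006, -0.02, -0.02, -0.02], [0.08, 0.018, 0.012, -0.02, -0.02, -0.02], [0.115, 0.026, 0.018, -0.02, -0.02, -0.02], [0.14, 0.031, 0.024, -0.02, -0.02, -0.02], [0.16, 0.036, 0.029, -0.02, -0.02, -0.02], [0.17, 0.038, 0.031, -0.02, -0.02, -0.02], [0.17, 0.038, 0.031, -0.02, -0.02, -0.02], [0.17, 0.038, 0.031, -0.02, -0.02, -0.02]],
  ],
)

```text
t: 8.75
tool_pos: [0.4542, 0.2487, 0.2029]
orientation: [1.571, 2.324, 0.079]
force: [-0.1, -0.7, -0.6]
opening: 0.022
```

Call:
arm_command(
  deltas=[
    [[0, 0, 0, 0, 0, 0], [0, 0, 0, 0, 0, 0], [0, 0, 0, 0, 0, 0], [0, 0, 0, 0, 0, 0], [0, 0, 0, 0, 0, 0], [0, 0, 0, 0, 0, 0], [0, 0, 0, 0, 0, 0], [0, 0, 0, 0, 0, 0]],
  ],
)

```text
t: 9.42
tool_pos: [0.4542, 0.2489, 0.2029]
orientation: [1.573, 2.323, 0.08]
force: [-0.2, -1.0, -1.3]
opening: 0.0217
```

```bash
cat > look.py <<'E'
from h import *
import sys
tag=sys.argv[1]
s=robot.read_state();p=s["tool_pos"];R=Ro.from_rotvec(s["orientation"]).as_matrix()
im,d=robot.read_camera("wrist");cv2.imwrite(f"pics/{tag}.png",im);np.savez(tag,im=im,d=d,p=p,o=s["orientation"])
W=cloud("wrist",im,d,s);T=(W-p)@R
print("t",s["t"],"p",p,"F",s["force"].round(2) if hasattr(s["force"],"round") else s["force"])
nr=np.hypot(W[...,0]-.499,W[...,1]-.232)<.05
m=nr&(W[...,2]>.04)&(W[...,2]<.09);Q=W[m]
n0=nrm(-24.3);h=np.nan_to_num((W-np.array([.4962,.2338,.076]))@n0,nan=9)
for th in (.005,.003,.002):
    f=(np.hypot(W[...,0]-.499,W[...,1]-.232)<.075)&(abs(h+.014)<th);Q=W[f];c=Q.mean(0);n=np.linalg.svd(Q-c,full_matrices=False)[2][2];n*=np.sign(n[2]);
    h=np.nan_to_num((W-c)@n,nan=9)-.014
print("face n",n.round(4),"tilt",np.degrees(np.arccos(n[2])).round(2),"yaw",np.degrees(np.arctan2(-n[1],-n[0])).round(2),len(Q))
pm=nr&(abs(h)<.006)&(h>-.008);X=W[pm]
ex=np.cross([0,1,0],n);ex/=np.linalg.norm(ex);ey=np.cross(n,ex)
q=np.c_[X@ex,X@ey].astype(np.float32)*1000
cc,r=cv2.minEnclosingCircle(q);C=cc[0]/1000*ex+cc[1]/1000*ey+n*(np.median(X@n))
print("pad circ",C.round(4),"r",r,"n",len(q),"h",np.median(h[pm]).round(4),"mean",X.mean(0).round(4))
g=cv2.cvtColor(im,cv2.COLOR_BGR2GRAY);dot=pm&(g>110)
print("dot",dot.sum(),W[dot].mean(0).round(4) if dot.sum() else "", np.argwhere(dot).mean(0) if dot.sum() else "")
print("nose->",delta(p,R,C+n*.136,down(20,n)), "tool z err deg",np.degrees(np.arccos(-n@R[:,2])).round(2))
E
python3 look.py w3
```

```text
t 9.4167 p [0.45419364 0.248938   0.20290287] F [-0.18 -1.02 -1.34]
face n [-0.3098  0.1435  0.9399] tilt 19.97 yaw -24.86 8308
pad circ [0.4944 0.2358 0.0752] r 15.75277042388916 n 1095 h -0.0001 mean [0.4941 0.2365 0.0749]
dot 124 [0.4939 0.2357 0.0755] [190.50806452 282.99193548]
nose-> [0.0064, 0.0008, -0.0016, -0.0045, -0.0072, 0.0002] tool z err deg 0.49
```

View pics/w3.png

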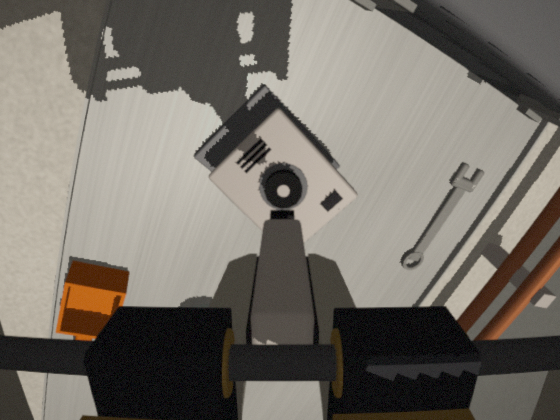

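The wrist view shows the alarm with the pad's dot at (283,190), the slots at (253,155) and the nose just below the pad. The pad's pose is tilt 19.97°, height 0.0754 (expected 0.076) and radius 15.8 mm, so it is consistent. I'll correct the alignment, then approach along the axis.

Call:
arm_command(
  deltas=[
    [[0.003, 0.0003, -0.0016, -0.0045, -0.0072, 0], [0.0064, 0.0003, -0.0016, -0.0045, -0.0072, 0], [0.0064, 0.0003, -0.0016, -0.0045, -0.0072, 0], [0.0064, 0.0003, -0.0016, -0.0045, -0.0072, 0], [0.0064, 0.0003, -0.0016, -0.0045, -0.0072, 0], [0.0064, 0.0003, -0.0016, -0.0045, -0.0072, 0], [0.0064, 0.0003, -0.0016, -0.0045, -0.0072, 0], [0.0064, 0.0003, -0.0016, -0.0045, -0.0072, 0]],
  ],
)

```text
t: 10.13
tool_pos: [0.4519, 0.2551, 0.2029]
orientation: [1.568, 2.315, 0.079]
force: [0.1, -0.5, -1.7]
opening: 0.0216
```

Call:
arm_command(
  deltas=[
    [[0, 0, 0.008, 0, 0, 0], [0, 0, 0.016, 0, 0, 0], [0, 0, 0.024, 0, 0, 0], [0, 0, 0.03, 0, 0, 0], [0, 0, 0.036, 0, 0, 0], [0, 0, 0.04, 0, 0, 0], [0, 0, 0.04, 0, 0, 0], [0, 0, 0.04, 0, 0, 0]],
  ],
)

```text
t: 10.8
tool_pos: [0.4642, 0.2493, 0.165]
orientation: [1.568, 2.316, 0.078]
force: [0.1, -0.2, -0.4]
opening: 0.0215
```

Call:
arm_command(
  deltas=[
    [[0, 0, 0, 0, 0, 0], [0, 0, 0, 0, 0, 0], [0, 0, 0, 0, 0, 0], [0, 0, 0, 0, 0, 0], [0, 0, 0, 0, 0, 0], [0, 0, 0, 0, 0, 0], [0, 0, 0, 0, 0, 0], [0, 0, 0, 0, 0, 0]],
  ],
)

```text
t: 11.47
tool_pos: [0.4642, 0.2494, 0.1654]
orientation: [1.568, 2.316, 0.079]
force: [0.1, -0.0, -1.6]
opening: 0.0217
```

```bash
python3 look.py w4; python3 - <<'E'
from h import *
z=np.load("w4.npz");im=z["im"];cv2.imwrite("pics/c4.png",cv2.resize(im[130:270,190:370],(720,560),interpolation=cv2.INTER_CUBIC))
C=np.array([.4943,.2358,.0754]);n=nrm(-24.86);F=[]
for i in range(6): F.append(robot.read_state()["force"]@n); robot.read_camera("top") if i<5 else 0
print("F.n",np.round(F,2))
p=z["p"];R=Ro.from_rotvec(z["o"]).as_matrix();print("pad in tool",R.T@(C-p),"normal in tool",R.T@n)
E
```

```text
t 11.4667 p [0.46422873 0.24943351 0.16535685] F [ 0.12 -0.02 -1.59]
face n [-0.3098  0.1424  0.9401] tilt 19.94 yaw -24.68 9890
pad circ [0.4941 0.2363 0.0749] r 15.855628967285156 n 829 h -0.0002 mean [0.4925 0.2412 0.0734]
dot 10 [0.4956 0.2396 0.0754] [207.3 285.9]
nose-> [0.0004, 0.0003, -0.0398, -0.0003, 0.0011, 0.0006] tool z err deg 0.07
F.n [-0.92  0.5  -1.44  0.04 -1.53 -0.94]
pad in tool [-4.23326958e-05  4.01525615e-04  9.58239341e-02] normal in tool [ 4.29739704e-04 -2.77913377e-04 -9.99999869e-01]
```

View pics/c4.png

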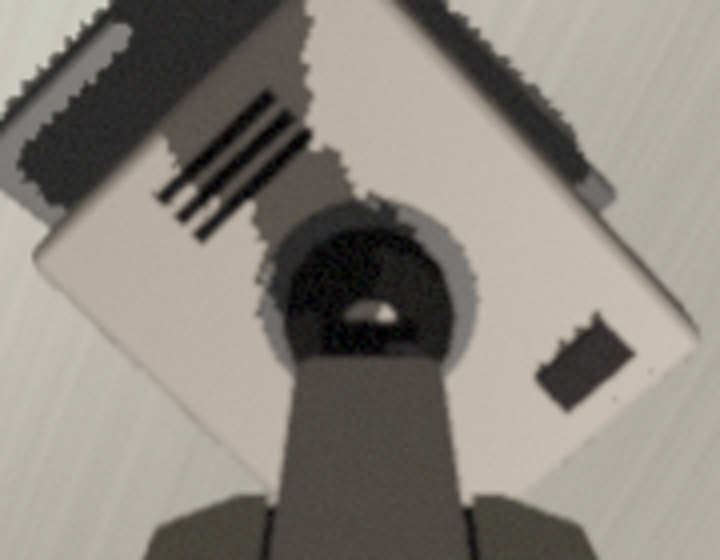

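Alignment is good: the pad is on the wand axis within 0.4 mm and 0.1°, with an estimated gap of 9.6 mm. I take a force baseline and advance to just past the expected contact.

```bash
cat > force.py <<'E'
from h import *
n=nrm(-24.8);F=[];H=[];P=[]
C=np.array([.4943,.2358,.0754])
for i in range(14):
    s=robot.read_state();im,d=robot.read_camera("wrist");F.append(s["force"]);W=cloud("wrist",im,d,s);P.append(s["tool_pos"])
    D=W-C;h=np.nan_to_num(D@n,nan=9);r=np.linalg.norm(D-h[...,None]*n,axis=-1)
    f=(r>.024)&(r<.04)&(abs(h+.014)<.004);pd=(r<.0145)&(h>-.013)&(h<.003)
    R=Ro.from_rotvec(s["orientation"]).as_matrix();T=(W-s["tool_pos"])@R
    pd&=(T[...,0]<-.0)|(abs(T[...,1])>.009)
    H.append(np.median(h[pd])-np.median(h[f]))
F=np.array(F);p=np.mean(P,0);print("t",s["t"],"F.n",(F@n).mean().round(2),"+-",(F@n).std().round(2),"F",F.mean(0).round(2),"pad proud mm",np.round(np.mean(H)*1000,2),pd.sum())
print("pad0 in tool",(R.T@(C-p)).round(4),"axis err",np.degrees(np.arccos(-n@R[:,2])).round(2))
E
python3 force.py
```

```text
t 12.4167 F.n -0.91 +- 0.34 F [ 0.06  0.13 -0.97] pad proud mm 13.83 250
pad0 in tool [-0.      0.0004  0.0958] axis err 0.04
```

Call:
arm_command(
  deltas=[
    [[0, 0.0002, 0.002, 0, 0, 0], [0, 0.0002, 0.004, 0, 0, 0], [0, 0.0002, 0.006, 0, 0, 0], [0, 0.0002, 0.007, 0, 0, 0], [0, 0.0002, 0.008, 0, 0, 0], [0, 0.0002, 0.009, 0, 0, 0], [0, 0.0002, 0.01, 0, 0, 0], [0, 0.0002, 0.011, 0, 0, 0]],
  ],
)

```text
t: 13.13
tool_pos: [0.4678, 0.2479, 0.155]
orientation: [1.568, 2.316, 0.079]
force: [-0.6, -0.0, 0.0]
opening: 0.0219
```

```bash
python3 force.py
```

```text
t 13.7833 F.n 0.66 +- 0.48 F [-1.2  -0.41  0.37] pad proud mm 11.88 240
pad0 in tool [-0.      0.0002  0.0848] axis err 0.03
```

Contact is confirmed: about 1.5 mm in by force, 1.9 by depth and 1.4 by geometry. I advance 3.4 mm more.

Call:
arm_command(
  deltas=[
    [[0, 0, 0.0006, 0, 0, 0], [0, 0, 0.0012, 0, 0, 0], [0, 0, 0.0018, 0, 0, 0], [0, 0, 0.0024, 0, 0, 0], [0, 0, 0.003, 0, 0, 0], [0, 0, 0.0034, 0, 0, 0], [0, 0, 0.0034, 0, 0, 0], [0, 0, 0.0034, 0, 0, 0]],
  ],
)

```text
t: 14.5
tool_pos: [0.469, 0.2475, 0.152]
orientation: [1.568, 2.315, 0.079]
force: [-1.9, 0.0, 1.3]
opening: 0.0218
```

```bash
python3 force.py; python3 - <<'E'
from h import *
im,_=robot.read_camera("wrist");s,_=robot.read_camera("scene")
cv2.imwrite("pics/c5.png",np.hstack([cv2.resize(im[130:270,190:330+40],(400,311),interpolation=2),cv2.resize(s[120:240,280:434],(400,311),interpolation=2)]))
E
```

```text
t 15.15 F.n 2.24 +- 0.53 F [-1.47 -0.13  1.92] pad proud mm 8.61 240
pad0 in tool [-0.      0.0001  0.0815] axis err 0.03
```

View pics/c5.png

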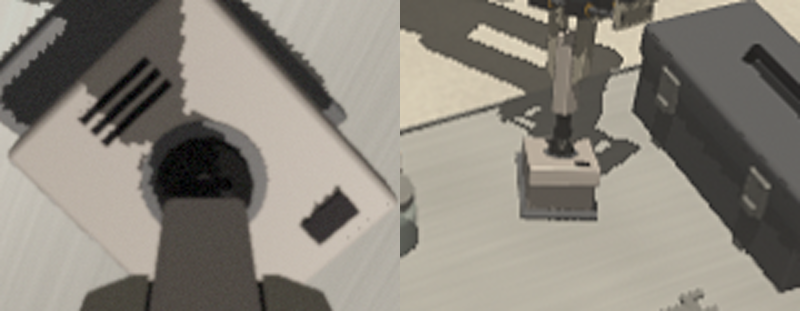

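Force (+3.15 N → 5.0 mm), depth (5.2 mm) and geometry (4.7 mm) agree on halfway. The image shows the nose on the pad's middle and nothing else touching the alarm. Handing in.

```bash
python3 -c "
from plant import robot
s=robot.read_state();print(s['t'],s['tool_pos'],s['force'],s['opening']);print(robot.close_job())"
```

```text
15.3 [0.46893234 0.24745024 0.15189675] [-1.22217777  0.28835832  1.0352541 ] 0.0212235858086896
the job is handed in; nothing more can be done
None
```

The white tester wand is out of its dock and held at 45 N, with its nose pressing the middle of the alarm's pad about halfway in. I handed the job in at 15.3 s.

- **Pull-out:** I lifted the wand straight up past the catch, and a camera view then showed it square in the jaws and the dock empty.
- **Push depth:** the last checks gave 5.0 mm from the force rise of about 3.15 N, 5.2 mm from the depth images and 4.7 mm from arm position. The target was 5 mm.
- **Alignment:** the wand's axis was within about 0.1° of the face normal, and the nose was within about 0.5 mm of the pad's middle.
- **Surroundings:** nothing but the wand appeared to touch the alarm. In the views taken along the way the other things looked undisturbed, though I took no final picture of the whole tray.
- **Disagreements:** the top and wrist cameras differed by 2–3 mm on where the pad was, and I used the wrist camera's value. Single force readings were noisy, by about 0.5–1 N, so I averaged them.

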